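# Set out the pair-cup tea set on the display board

## Robot

A 6-joint arm with a two-finger parallel gripper is mounted at the origin on the work surface. World frame = base frame: x ahead of the robot, y to its left, z up, the work surface at z = 0. Lengths are in mm, angles in rad, forces in N, time in s.
With the tool pointing down it reaches from about 350 to 975 mm from the base axis. Payload 7.1 kg.
Tool frame: the origin (TCP) lies midway between the tips of the shut fingers; the grasp point (between the pads) lies 19 mm behind it (ctrl.grip_depth is the distance from the TCP to the grasp point, in mm); z points along the fingers, y is the line along which they close (so a half turn about z gives the same grasp; the last joint's range is limited). The gripper opens to 88 mm and grips with 3 to 60 N. Pads are 20 mm wide; open, the fingers measure 115 mm over their backs; the gripper's body (75 mm by 178 mm) begins 61 mm behind the grasp point.
Start: joints at [1.171, 0.423, 1.63, -0, 1.089, -0.019], TCP at [232.257, 580.225, 222.675] pointing down, gripper open.
Joint ranges: [-3, 3], [-0.9, 2.11], [0.09, 2.58], [-1.31, 4.45], [0.11, 2.69], [-2.54, 2.54]. Speed limits (rad/s): [2.39, 2.39, 3.01, 3.14, 3.14, 3.14].

## Interface

Orientations are given as a rotation vector (axis times angle).
In Python, from workcell import get_obs, vision, ctrl gives the robot as it stands.
- The arm moves only by the tool step_arm, never from a script. Its argument "plan" is a list of rows, each a list of 7 numbers: the opening, from -1 (shut) to 1 (fully open), then the shift along the tool's x, y, z as a fraction of full scale, then the turn, a rotation vector about the tool's x, y, z as a fraction of full scale. In form: [[fingers, dx, dy, dz, wx, wy, wz], ...]. A call has 1 to 20 rows; each row shifts and turns the commanded pose from where the row before left it, along the tool's axes as they then stand; what a row does not reach is not made up. Full scale, the value 1, is 50 mm for a shift and 0.12 rad for a turn. A row lasts 1/8 s, in which the tool goes at most 62.5 mm and 10.7 degrees, less where a joint would pass 70% of its speed; a pose out of reach is approached as far as the arm can. A call with a number of a shift or a turn outside -1 to 1 is refused whole. A call with a gripper value outside its range is refused whole. The fingers move at their own pace and stop on an object; the grip force is fixed at half the most. Time passes only in rows, so rows that do not move let the fingers close. It gives the time, the measured TCP pose, the force, the opening and the grip force at its end, in the units of the state.
- get_obs(): the state, without advancing time (a new reading comes with each control period).
- vision.get_image(name): name is "scene" or "top" or "wrist"; returns a dict with "pixels" (480x640x3 uint8, red, green, blue), "depth" (480x640 float32, mm along the optical axis (not along the pixel's ray), 0 where there is no reading), "fx", "fy", "cx", "cy" (pixels), "k1" (the pictures are not rectified: a ray, as slopes to the right and down, at radius r is drawn at 1 + k1 r^2 times it, then the intrinsics apply), "T" (4x4, takes a point from camera to world coordinates); the wrist camera has in their place "T_tool_cam" (4x4, takes a point from camera to tool coordinates, whose origin is the TCP and whose axes are the flange's). Camera axes: x right, y down, z forward; pixel columns grow to the right and rows downward; lengths in mm; the calibration is good to about 2 mm. A picture is of the moment at which its call begins: read the wrist's pose just before it.
- ctrl.close_job(): hands the job in; it is judged then, once.
The state is a dict: "t": time; "qpos": joint angles; "qvel": joint speeds; "joint_torque": joint torques, N m; "ee_pos": TCP position; "orientation": TCP orientation; "ft_force": force on the tool from outside, world axes, zero at the start; "moment": the same for the moment, N m; "width": finger opening in mm; "grasp_force": force on a finger pad.
Only numpy, scipy, OpenCV 4.12 (cv2) and the standard library are available. Lean on these libraries where they do the work, as an engineer would, in place of code of your own. Each camera call takes 0.05 s, during which the arm holds its last target. There are 200 camera calls.

## Task

Set out the tea set on the wooden display board for the shop: the large cup on the large saucer, the small cup on the small saucer, the copper tea caddy standing on the board midway between the two saucers and in line with them, and the lid seated on the teapot. Everything stands upright, centred on its place; set each piece down gently rather than dropping it, and leave the board's saucers and teapot, and the bud vase and tape dispenser beside the board, where they are.

Things in the scene. Friction and masses are not known exactly. Their poses are not given: they have to be found in the camera images.
- large_cup: The larger of two handleless straight-sided tea cups, grey-green glazed stoneware, open at the top, loose, about 0.2 kg. 82 mm tall; outside diameter 48 mm at the foot, 63 mm at 30 mm up, 64 mm at the rim; wall 4 mm. Stands upright on the table near the robot at the start. Origin: centre of its underside; z up through the mouth.
- small_cup: The smaller tea cup, same shape and glaze, loose, about 0.12 kg. 62 mm tall; outside diameter 39 mm at the foot, 52 mm from 30 mm up to the rim; wall 4 mm. Stands upright on the table near the robot. Origin: centre of its underside; z up.
- caddy: Tea caddy: plain closed copper cylinder with a flat top, 55 mm diameter, 78 mm tall, about 0.16 kg, loose, standing upright on the table near the robot (its own lid is tight and stays on). Origin: centre of its underside; z up.
- lid: Teapot lid, grey-green, loose, 0.07 kg, right way up on the table. Heights from its origin (centre of the underside, z up): collar 47 mm diameter 0-8 mm (43 at the bottom), disc 72 mm diameter 8-12 mm, domed to 16 mm, round knob 16-35 mm (diameter 16 mm at 19 mm up, 19 mm at 28-33 mm up): grip it by the knob. Seated, its origin is 62 mm above the teapot's.
- large_saucer: The larger of two round dark wooden saucers, 110 mm across the rim, 16 mm high, loose, lying on the board near one end (left or right varies). Its flat inner floor, about 72 mm across, is 6 mm above its underside. Origin: centre of its underside; z up.
- small_saucer: The smaller dark wooden saucer, 88 mm across the rim, 16 mm high, loose, lying on the board near the other end. Its flat inner floor, about 58 mm across, is 6 mm above its underside. Origin: centre of its underside; z up.
- teapot: Round teapot without its lid, grey-green, loose, 0.4 kg, on the rear part of the board (away from the robot). Body 102 mm diameter; round mouth 57 mm inside, 66 mm outside diameter, rim 70 mm above the underside; spout to -y (tip 80 mm from the axis, 65 mm up), loop handle to +y (to 83 mm from the axis). Origin: centre of its underside; z up through the mouth.
- board: Fixed pale wooden display board, 240 mm deep (x) by 440 mm long (y), top 18 mm above the table. Origin: on the table under its centre; x away from the robot, y to the left along its length. The saucers lie at its x = -45 mm, y = +145 and -145 mm, either way round; the caddy's place midway between them is x = -45 mm, y = 0, on its top.
- bud_vase: Bystander: white bud vase with three small flowers, 68 mm diameter, 115 mm tall (190 mm with the flowers), loose, standing beyond one end of the board. Origin: centre of its underside.
- tape_dispenser: Bystander: blue desk tape dispenser with a roll of tape, 150 x 55 mm, 96 mm tall, loose, 0.75 kg, standing beyond the other end of the board. Origin: centre of its underside, x along its length.
Not all that is in view belongs to the job. Leave any blue or yellow look-alike of the small_cup alone. Leave any white look-alike of the small_saucer alone.

How it is judged:
By the outcome, as a careful person would: the job done as asked, in the order asked, and still so for the second after the job is handed in, with the robot touching nothing.
It also fails if it takes over 102 s, if anything falls off the work surface, if the arm or the gripper's body presses on something with over 40 N, if the wrist force passes 120 N, or if a joint passes its speed limit or range.

## Working session

There is one attempt and no reset: what is moved stays moved. The work goes in short steps, Python scripts to look and compute and a tool call to move; the robot and the scene stay as the last step left them, time stands still between calls to the robot, and variables do not carry over. Pictures are saved under pics/ and viewed, at most 14 in all, crops included, and the job is handed in when it is done.

Besides the shell and the picture viewer there is one more tool, called after "Call:" by a JSON object that holds its "method" and its "body". step_arm: Moves the arm, as the interface text tells. Its arguments: {"type":"object","properties":{"plan":{"type":"array","items":{"type":"array","items":{"type":"number","minimum":-1,"maximum":1}}}},"required":["plan"]}

```bash
mkdir -p pics; ls; cat > h.py <<'E'
import numpy as np, cv2
from workcell import get_obs, vision, ctrl
from scipy.spatial.transform import Rotation as R
def grab(n):
    o=get_obs(); im=vision.get_image(n)
    if n=="wrist":
        T=np.eye(4);T[:3,:3]=R.from_rotvec(o["orientation"]).as_matrix();T[:3,3]=o["ee_pos"]
        im["T"]=T@im["T_tool_cam"]
    return im
def save(im,name): cv2.imwrite("pics/"+name,im["pixels"][:,:,::-1])
def cloud(im):
    h,w=im["depth"].shape
    K=np.array([[im["fx"],0,im["cx"]],[0,im["fy"],im["cy"]],[0,0,1]])
    u,v=np.meshgrid(np.arange(w),np.arange(h))
    p=np.stack([u,v],-1).reshape(-1,1,2).astype(np.float64)
    s=cv2.undistortPoints(p,K,np.array([im["k1"],0,0,0,0.]))[:,0].reshape(h,w,2)
    d=im["depth"][...,None]
    P=np.concatenate([s*d,d],-1)@im["T"][:3,:3].T+im["T"][:3,3]
    P[im["depth"]==0]=np.nan
    return P
E
python3 - <<'E'
from h import *
import pickle
o=get_obs();print({k:np.round(v,3) for k,v in o.items()})
ims={}
for n in("top","scene"):
    im=grab(n);ims[n]=im;save(im,n+"0.png");print(n,im["fx"],im["k1"],im["T"].round(2).tolist())
pickle.dump(ims,open("ims.pkl","wb"))
E
```

```text
pics
{'t': np.float64(0.0), 'qpos': array([ 1.171,  0.424,  1.631, -0.   ,  1.089, -0.019]), 'qvel': array([-0.001,  0.   , -0.   ,  0.001,  0.   ,  0.   ]), 'joint_torque': array([-0.0000e+00, -5.4462e+01, -2.7367e+01,  6.4000e-02,  2.3000e-02,
       -0.0000e+00]), 'ee_pos': array([232.049, 579.707, 221.901]), 'orientation': array([-5.940e-01, -3.085e+00,  2.000e-03]), 'ft_force': array([ 0.612, -0.518, -0.149]), 'moment': array([-0.026, -0.075,  0.04 ]), 'grasp_force': np.float64(0.0), 'width': np.float64(87.553)}
top 440.9085548812579 -0.05145776297841927 [[0.02, -1.0, 0.07, 441.69], [-1.0, -0.01, 0.0, -9.5], [-0.0, -0.07, -1.0, 947.12], [0.0, 0.0, 0.0, 1.0]]
scene 521.0852022153283 -0.033804646914177804 [[0.2, 0.68, -0.71, 1243.08], [0.98, -0.13, 0.15, -159.2], [0.01, -0.72, -0.69, 791.56], [0.0, 0.0, 0.0, 1.0]]
```

View pics/top0.png

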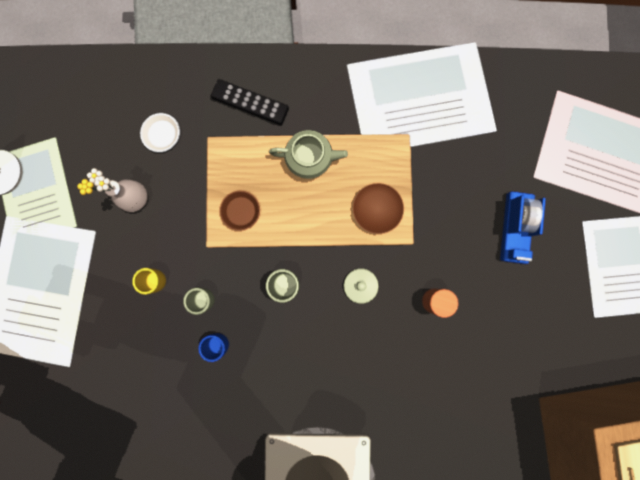

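View pics/scene0.png

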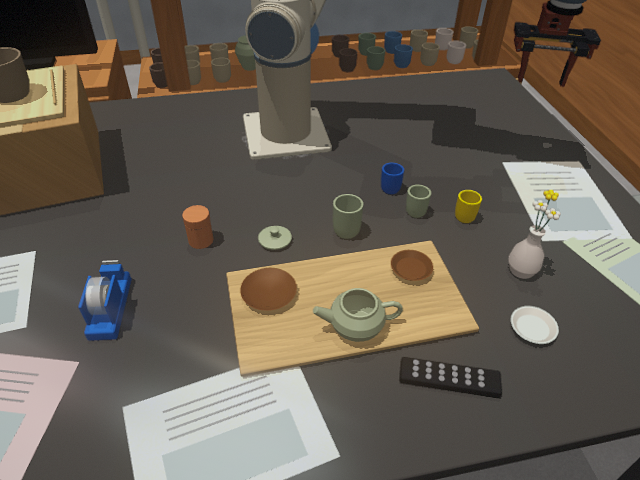

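Top view: small cup candidates are grey-green (196,300), yellow (148,281) and blue (212,348); the grey-green one fits the description. Small saucer candidates are dark wood (240,210) on the board and white (160,132); the dark wooden one fits. The large cup is at (282,286), lid (361,286), caddy (441,303), large saucer (379,208) and teapot (308,154).

```bash
cat > m.py <<'E'
from h import *
import pickle
from scipy.optimize import least_squares
ims=pickle.load(open("ims.pkl","rb"))
C={n:cloud(ims[n]) for n in ims}
def fit(P,r=None):
    f=(lambda q:np.hypot(P[:,0]-q[0],P[:,1]-q[1])-(q[2] if r is None else r))
    s=least_squares(f,[*np.median(P[:,:2],0),r or 30],loss="soft_l1",f_scale=1.5)
    return s.x.round(1),round(float(np.sqrt(np.mean(s.fun**2))),1)
if __name__=="__main__":
    pix=dict(large_cup=(282,286,82,45),small_cup=(196,300,62,38),caddy=(441,303,78,40),lid=(361,286,12,45),ls=(379,208,34,65),ss=(240,210,34,52),pot=(308,154,88,50))
    for k,(u,v,zt,rr) in pix.items():
        c0=np.nanmedian(C["top"][v-3:v+4,u-3:u+4].reshape(-1,3),0)
        for n in C:
            P=C[n].reshape(-1,3);P=P[~np.isnan(P[:,0])]
            m=np.hypot(*(P[:,:2]-c0[:2]).T)<rr+8
            Q=P[m]; top=Q[(abs(Q[:,2]-zt)<4)]
            print(k,n,c0.round(0),"top n",len(top),top[:,2].mean().round(1) if len(top) else 0,(np.c_[top.min(0),top.max(0)].round(0)[:2].tolist() if len(top) else 0),
              fit(top) if len(top)>10 else 0, "bboxmid",((top.min(0)+top.max(0))/2).round(1)[:2] if len(top) else 0)
    P=C["top"].reshape(-1,3); b=P[abs(P[:,2]-18)<4];b=b[(abs(b[:,1])<300)&(b[:,0]>400)]
    r=cv2.minAreaRect(b[:,:2].astype(np.float32));print("board",r,np.median(b[:,2]))
    t=P[abs(P[:,2])<8];print("table z",np.median(t[:,2]))
    im=ims["top"]["pixels"][110:370,120:280,::-1]; im=cv2.resize(im,None,fx=2.2,fy=2.2,interpolation=2);cv2.imwrite("pics/crop.png",im)
E
python3 m.py
```

```text
large_cup top [417.  81.   6.] top n 203 81.6 [[388.0, 450.0], [44.0, 105.0]] (array([419.4,  74.2,  29.8]), 1.2) bboxmid [419.   74.7]
large_cup scene [417.  81.   6.] top n 192 81.4 [[391.0, 455.0], [42.0, 106.0]] (array([423.5,  73.4,  29.7]), 1.7) bboxmid [423.1  74. ]
small_cup top [384. 264.   7.] top n 164 61.8 [[361.0, 412.0], [221.0, 273.0]] (array([386.6, 246.7,  24.2]), 1.2) bboxmid [386.5 246.8]
small_cup scene [384. 264.   7.] top n 124 61.6 [[361.0, 416.0], [221.0, 272.0]] (array([389. , 245.5,  23.7]), 1.9) bboxmid [388.4 246.4]
caddy top [ 390. -239.   78.] top n 599 78.2 [[364.0, 418.0], [-270.0, -218.0]] (array([ 390.9, -243.9,   19.2]), 6.5) bboxmid [ 391.  -244.2]
caddy scene [ 390. -239.   78.] top n 384 78.9 [[364.0, 420.0], [-273.0, -219.0]] (array([ 394.7, -245.6,   20.2]), 6.6) bboxmid [ 391.9 -246.3]
lid top [420. -85.  35.] top n 738 13.2 [[386.0, 454.0], [-121.0, -51.0]] (array([419.6, -86.1,  27. ]), 6.8) bboxmid [419.7 -85.6]
lid scene [420. -85.  35.] top n 432 13.6 [[387.0, 459.0], [-122.0, -51.0]] (array([422.4, -86.4,  29.4]), 6.8) bboxmid [422.9 -86
[... 256 characters left out ...]
.3) bboxmid [ 584.7 -119.9]
ss top [576. 172.  25.] top n 399 33.0 [[532.0, 615.0], [129.0, 214.0]] (array([573.8, 171. ,  39.6]), 2.4) bboxmid [573.8 171.8]
ss scene [576. 172.  25.] top n 337 33.4 [[535.0, 619.0], [128.0, 212.0]] (array([577.3, 169.1,  38.8]), 2.6) bboxmid [577.  169.7]
pot top [698.  30.  25.] top n 242 87.3 [[655.0, 723.0], [-5.0, 62.0]] (array([689.6,  28.6,  31.3]), 1.4) bboxmid [689.   28.5]
pot scene [698.  30.  25.] top n 329 87.8 [[659.0, 728.0], [-7.0, 61.0]] (array([693.7,  27.2,  31.2]), 1.7) bboxmid [693.3  27.3]
board ((632.938720703125, 7.599273681640625), (504.7942199707031, 466.31280517578125), 89.60700988769531) 18.0523557875116
table z 0.19317913779116225
```

View pics/crop.png

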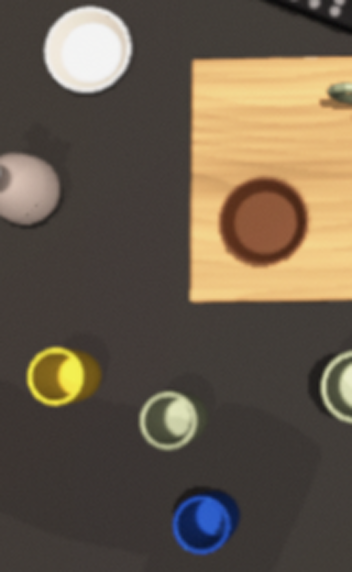

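The crop shows the grey-green small cup at (168,420), distinct from the yellow (55,376) and blue (202,523) ones. The dark small saucer is on the board at (263,221) and the white one is off it at (88,50). I'll move above the large cup with the tool yaw aligned to world.

Call:
{"method": "step_arm", "body": {"plan": [[1,0,0,0,0,0,-0.8],[1,0,0,0,0,0,-0.8],[1,0,0,0,0,0,-0.8],[1,0,0,0,0,0,-0.77],[1,-0.34,-0.92,0,0,0,0],[1,-0.34,-0.92,0,0,0,0],[1,-0.34,-0.92,0,0,0,0],[1,-0.34,-0.92,0,0,0,0],[1,-0.34,-0.92,0,0,0,0],[1,-0.34,-0.92,0,0,0,0],[1,-0.34,-0.92,0,0,0,0],[1,-0.34,-0.92,0,0,0,0],[1,-0.34,-0.92,0,0,0,0],[1,-0.34,-0.92,0,0,0,0],[1,-0.34,-0.92,0,0,0,0],[1,0,0,0,0,0,0],[1,0,0,0,0,0,0]]}}

```text
t: 2.22
ee_pos: [418.7, 74.3, 222.5]
orientation: [-0.002, -3.141, -0.0]
ft_force: [0.0, -0.6, -0.0]
width: 87.9
grasp_force: 0.0
```

```bash
python3 - <<'E'
from h import *
im=grab("wrist");save(im,"w1.png");print(im["T_tool_cam"].round(2).tolist());print(get_obs()["ee_pos"].round(1),get_obs()["orientation"].round(3),im["T"].round(3).tolist())
E
```

```text
[[-0.0, -0.97, -0.24, 66.64], [1.0, -0.0, -0.0, 0.97], [0.0, -0.24, 0.97, -162.75], [0.0, 0.0, 0.0, 1.0]]
[418.6  74.7 222.5] [-0.    -3.141 -0.   ] [[0.002, 0.971, 0.241, 352.159], [1.0, -0.001, -0.001, 75.308], [-0.0, 0.241, -0.971, 385.253], [0.0, 0.0, 0.0, 1.0]]
```

View pics/w1.png

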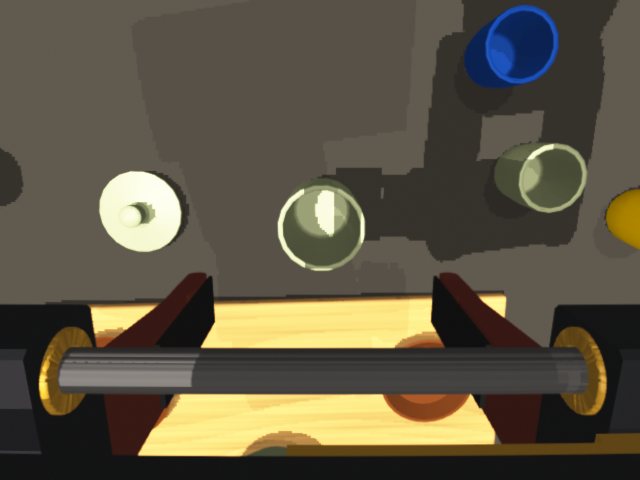

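The wrist view shows the large cup (321,226), small cup (540,178) and lid (141,211) between and beyond the fingers, with the blue and yellow look-alikes at the upper and right edges.

```bash
cat > w.py <<'E'
from h import *
from m import fit
def meas(specs,im=None):
    im=im or grab("wrist");P=cloud(im).reshape(-1,3);P=P[~np.isnan(P[:,0])]
    for k,(x,y,z,rr) in specs.items():
        t=P[(np.hypot(P[:,0]-x,P[:,1]-y)<rr)&(abs(P[:,2]-z)<4)]
        if len(t)<10: print(k,"few",len(t));continue
        print(k,len(t),"z",np.median(t[:,2]).round(1),"fit",fit(t),"mid",((np.percentile(t,.5,axis=0)+np.percentile(t,99.5,axis=0))/2).round(1)[:2])
if __name__=="__main__":
    meas(dict(large_cup=(421,74,82,42),small_cup=(387,246.5,62,36),lid=(421,-86,12,45),knob=(421,-86,33,20)))
E
python3 w.py
```

```text
large_cup 1556 z 82.4 fit (array([419.7,  74.1,  29.6]), 1.2) mid [419.9  74.2]
small_cup 1363 z 62.2 fit (array([385.8, 247. ,  24. ]), 1.2) mid [386.  247.6]
lid 4011 z 14.1 fit (array([420.4, -86.2,  28.1]), 6.0) mid [420.  -85.9]
knob 437 z 35.3 fit (array([420. , -84.8,   6.9]), 2.2) mid [420.2 -85.6]
```

Call:
{"method": "step_arm", "body": {"plan": [[1,-0.03,0,0.9,0,0,0],[1,0,0,0.9,0,0,0],[1,0,0,0.9,0,0,0],[1,0,0,0.7,0,0,0],[1,0,0,0.38,0,0,0],[1,0,0,0,0,0,0],[-1,0,0,0,0,0,0],[-1,0,0,0,0,0,0],[-1,0,0,0,0,0,0],[-1,0,0,0,0,0,0],[-1,0,0,0,0,0,0]]}}

```text
t: 3.7
ee_pos: [421.2, 74.2, 34.4]
orientation: [0.001, 3.14, 0.001]
ft_force: [-0.6, -0.5, 6.0]
width: 63.6
grasp_force: 30.0
```

Call:
{"method": "step_arm", "body": {"plan": [[-1,0,0,-0.4,0,0,0],[-1,0,0,-0.9,0,0,0],[-1,0,0,-0.7,0,0,0],[-1,-0.3,-0.35,0,0,0,0],[-1,-0.59,-0.7,0,0,0,0],[-1,-0.59,-0.7,0,0,0,0],[-1,-0.59,-0.7,0,0,0,0],[-1,-0.59,-0.7,0,0,0,0],[-1,-0.59,-0.72,0,0,0,0],[-1,0,0,0,0,0,0],[-1,0,0,0,0,0,0]]}}

```text
t: 5.08
ee_pos: [581.8, -119.1, 133.1]
orientation: [-0.002, -3.14, -0.001]
ft_force: [-0.8, 0.4, -2.4]
width: 64.2
grasp_force: 30.0
```

```bash
python3 - <<'E'
from h import *
from w import meas
o=get_obs();print(o["ee_pos"].round(1),o["width"],o["ft_force"].round(1))
im=grab("wrist");save(im,"w2.png")
meas(dict(cup=(583,-119,135-52+82-33+1,45),ls=(583.5,-119.3,33,62),ss=(574.5,170.7,33,52),pot=(690.5,28,88,45)),im)
t=grab("top");print("top");meas(dict(ls=(583.5,-119.3,33,62),ss=(574.5,170.7,33,52),pot=(690.5,28,88,45)),t)
E
```

```text
[ 581.8 -119.1  133.1] 64.20406553632981 [-0.8  0.4 -2.4]
cup 1322 z 133.4 fit (array([ 578. , -118.5,   29. ]), 2.5) mid [ 576.5 -118.2]
ls 5373 z 33.3 fit (array([ 583.2, -119.2,   48.9]), 3.2) mid [ 565.6 -119.2]
ss few 0
pot few 0
top
ls few 9
ss 434 z 32.8 fit (array([573.6, 171.3,  39.2]), 3.0) mid [573.8 172. ]
pot 244 z 87.4 fit (array([689.6,  28.7,  31.3]), 1.5) mid [689.6  28.5]
```

View pics/w2.png

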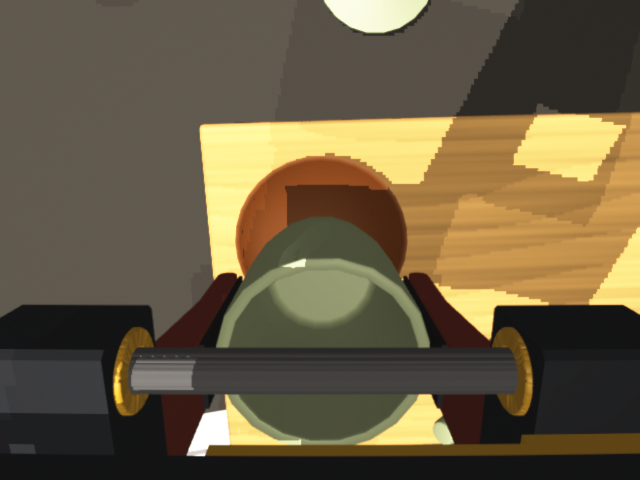

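The wrist view shows the held cup upright, with its rim at about (322,350), above the large saucer at (322,235). I'll check the rim height for the cup's offset in the grip.

```bash
python3 - <<'E'
from h import *
im=grab("wrist");P=cloud(im).reshape(-1,3);P=P[~np.isnan(P[:,0])]
t=P[(np.hypot(P[:,0]-582,P[:,1]+119)<40)&(abs(P[:,2]-181)<5)]
d=t[:,:2];r=cv2.fitEllipse
from m import fit
print(len(t),np.median(t[:,2]),fit(t,30),fit(t),t.min(0),t.max(0))
E
```

```text
9633 181.15616139111842 (array([ 579.6, -117.6,   30. ]), 2.2) (array([ 579.6, -117.6,   29.7]), 2.3) [ 548.82812805 -156.93128177  176.00111319] [611.07823754 -81.08577915 185.99509283]
```

Call:
{"method": "step_arm", "body": {"plan": [[-1,-0.06,0,0.4,0,0,0],[-1,0,0,0.5,0,0,0],[-1,0,0,0.3,0,0,0],[-1,0,0,0.15,0,0,0],[-1,0,0,0.05,0,0,0],[-1,0,0,0,0,0,0],[-1,0,0,0,0,0,0]]}}

```text
t: 6.1
ee_pos: [586.5, -119.6, 64.3]
orientation: [0.001, 3.14, -0.0]
ft_force: [1.0, -0.6, -1.7]
width: 64.3
grasp_force: 30.0
```

```bash
python3 - <<'E'
from h import *
for i in range(4):
    im=grab("wrist");o=get_obs();P=cloud(im).reshape(-1,3);P=P[~np.isnan(P[:,0])]
    zc=o["ee_pos"][2]-34.4+82
    t=P[(abs(P[:,1]+119)<6)&(abs(P[:,2]-zc)<4)&(abs(P[:,0]-583)<40)]
    print(o["ee_pos"].round(1),t[:,0].min().round(1),t[:,0].max().round(1))
E
```

```text
[ 586.4 -119.5   64.3] 553.4 615.4
[ 586.3 -119.5   64.3] 553.4 615.5
[ 586.3 -119.5   64.2] 553.3 615.4
[ 586.2 -119.5   64.1] 553.3 615.2
```

Call:
{"method": "step_arm", "body": {"plan": [[-1,0.025,0,0.03,0,0,0],[-1,0,0,0.03,0,0,0],[-1,0,0,0.02,0,0,0],[-1,0,0,0.02,0,0,0],[-1,0,0,0.01,0,0,0],[-1,0,0,0,0,0,0]]}}

```text
t: 7.05
ee_pos: [584.9, -119.5, 58.5]
orientation: [0.001, 3.141, -0.0]
ft_force: [-1.4, -0.6, 3.4]
width: 63.9
grasp_force: 30.0
```

Call:
{"method": "step_arm", "body": {"plan": [[1,0,0,0,0,0,0],[1,0,0,0,0,0,0],[1,0,0,0,0,0,0],[1,0,0,-0.4,0,0,0],[1,0,0,-1,0,0,0],[1,0,0,-1,0,0,0],[1,0.3,0.55,0,0,0,0],[1,0.46,0.85,0,0,0,0],[1,0.46,0.85,0,0,0,0],[1,0.46,0.85,0,0,0,0],[1,0.46,0.85,0,0,0,0],[1,0.46,0.85,0,0,0,0],[1,0.46,0.85,0,0,0,0],[1,0.46,0.84,0,0,0,0],[1,0.44,0.83,0,0,0,0],[1,0,0,0,0,0,0],[1,0,0,0,0,0,0]]}}

```text
t: 9.18
ee_pos: [387.2, 246.7, 179.0]
orientation: [-0.001, 3.14, 0.001]
ft_force: [-0.1, -0.2, 0.2]
width: 87.6
grasp_force: 0.0
```

```bash
python3 - <<'E'
from h import *
from w import meas
im=grab("wrist");save(im,"w3.png");print(get_obs()["ee_pos"].round(1))
meas(dict(small_cup=(386.7,246.6,62,36)),im)
t=grab("top");print("top");save(t,"t3.png");meas(dict(lcup=(583.5,-119.3,106,36),ls=(583.5,-119.3,33,62),pot=(690.5,28,88,45),small_cup=(386.7,246.6,62,36)),t)
s=grab("scene");print("scene");meas(dict(lcup=(586,-119.3,106,36),ls=(586,-119.3,33,62)),s)
E
```

```text
[387.4 246.2 178.8]
small_cup 1452 z 62.4 fit (array([385.8, 248. ,  23.8]), 1.2) mid [386.  247.9]
top
lcup 213 z 105.8 fit (array([ 582.9, -118.4,   29.7]), 1.2) mid [ 582.9 -118. ]
ls 881 z 32.0 fit (array([ 579.9, -116.7,   46.2]), 17.0) mid [ 583.  -119.1]
pot 228 z 87.3 fit (array([689.6,  28.7,  31.2]), 1.4) mid [689.1  28.4]
small_cup few 4
scene
lcup 267 z 106.0 fit (array([ 586.9, -119.6,   29.8]), 1.5) mid [ 585.8 -119.6]
ls 527 z 33.4 fit (array([ 584.3, -119.5,   48.3]), 6.1) mid [ 591.3 -119.7]
```

Call:
{"method": "step_arm", "body": {"plan": [[1,0.02,0.01,0.7,0,0,0],[1,0,0,0.9,0,0,0],[1,0,0,0.8,0,0,0],[1,0,0,0.4,0,0,0],[1,0,0,0.21,0,0,0],[1,0,0,0,0,0,0],[-1,0,0,0,0,0,0],[-1,0,0,0,0,0,0],[-1,0,0,0,0,0,0],[-1,0,0,0,0,0,0],[-1,0,0,0,0,0,0],[-1,0,0,0,0,0,0]]}}

```text
t: 10.82
ee_pos: [386.1, 247.3, 28.0]
orientation: [0.001, 3.141, 0.0]
ft_force: [0.2, 0.3, 6.9]
width: 51.3
grasp_force: 30.0
```

Call:
{"method": "step_arm", "body": {"plan": [[-1,0,0,-0.4,0,0,0],[-1,0,0,-0.8,0,0,0],[-1,0,0,-0.6,0,0,0],[-1,-0.4,-0.15,0,0,0,0],[-1,-0.8,-0.33,0,0,0,0],[-1,-0.8,-0.33,0,0,0,0],[-1,-0.8,-0.33,0,0,0,0],[-1,-0.6,-0.25,0,0,0,0],[-1,-0.37,-0.14,0,0,0,0],[-1,0,0,0,0,0,0],[-1,0,0,0,0,0,0]]}}

```text
t: 12.2
ee_pos: [573.0, 170.7, 116.9]
orientation: [-0.0, -3.14, 0.001]
ft_force: [-0.1, 0.3, -1.8]
width: 51.4
grasp_force: 30.0
```

```bash
cat > held.py <<'E'
from h import *
from w import meas
def held(x,y,dz,h,r):
    im=grab("wrist");o=get_obs();P=cloud(im).reshape(-1,3);P=P[~np.isnan(P[:,0])]
    zc=o["ee_pos"][2]-dz+h
    t=P[(abs(P[:,1]-o["ee_pos"][1])<6)&(abs(P[:,2]-zc)<4)&(abs(P[:,0]-x)<r+8)]
    print(o["ee_pos"].round(1),o["width"].round(1),"near+r",(t[:,0].min()+r).round(1),"far-r",(t[:,0].max()-r).round(1),"mid",((t[:,0].min()+t[:,0].max())/2).round(1))
    return im
E
python3 - <<'E'
from held import *
im=held(575,170.8,28,62,26)
meas(dict(ss=(574.5,170.8,33,50)),im)
E
```

```text
Traceback (most recent call last):
  File "held.py", line 7, in held
    print(o["ee_pos"].round(1),o["width"].round(1),"near+r",(t[:,0].min()+r).round(1),"far-r",(t[:,0].max()-r).round(1),"mid",((t[:,0].min()+t[:,0].max())/2).round(1))
                               ^^^^^^^^^^^^^^^^
AttributeError: 'float' object has no attribute 'round'
```

```bash
sed -i 's/o\["width"\].round(1)/o["width"]/' held.py; python3 - <<'E'
from held import *
im=held(575,170.8,28,62,26)
meas(dict(ss=(574.5,170.8,33,50)),im)
E
```

```text
[573.1 171.  117.4] 51.651000726907675 near+r 572.9 far-r 573.0 mid 572.9
ss 3885 z 33.6 fit (array([574.7, 170.7,  38.8]), 2.5) mid [562.8 170.7]
```

Call:
{"method": "step_arm", "body": {"plan": [[-1,-0.01,0,0.4,0,0,0],[-1,0,0,0.4,0,0,0],[-1,0,0,0.25,0,0,0],[-1,0,0,0.1,0,0,0],[-1,0,0,0.04,0,0,0],[-1,0,0,0,0,0,0],[-1,0,0,0,0,0,0]]}}

```text
t: 13.18
ee_pos: [575.2, 170.7, 58.7]
orientation: [0.001, 3.141, 0.0]
ft_force: [0.3, -0.8, -2.7]
width: 51.2
grasp_force: 30.0
```

```bash
python3 - <<'E'
from held import *
im=held(575,170.8,28,62,26)
E
```

```text
[575.2 170.7  58.7] 51.02329587327564 near+r 575.1 far-r 575.3 mid 575.2
```

Call:
{"method": "step_arm", "body": {"plan": [[-1,0.01,0,0.04,0,0,0],[-1,0,0,0.03,0,0,0],[-1,0,0,0.02,0,0,0],[-1,0,0,0.02,0,0,0],[-1,0,0,0.02,0,0,0],[-1,0,0,0,0,0,0]]}}

```text
t: 13.98
ee_pos: [574.4, 170.6, 52.0]
orientation: [0.001, 3.141, 0.0]
ft_force: [-2.0, 0.0, 3.6]
width: 51.2
grasp_force: 30.0
```

Call:
{"method": "step_arm", "body": {"plan": [[1,0,0,0,0,0,0],[1,0,0,0,0,0,0],[1,0,0,0,0,0,0],[1,0,0,0,0,0,0],[1,0,0,-0.5,0,0,0],[1,0,0,-1,0,0,0],[1,0,0,-1,0,0,0],[1,0.2,-0.45,0,0,0,0],[1,0.37,-0.83,0,0,0,0],[1,0.37,-0.83,0,0,0,0],[1,0.37,-0.83,0,0,0,0],[1,0.37,-0.83,0,0,0,0],[1,0.37,-0.83,0,0,0,0],[1,0.37,-0.83,0,0,0,0],[1,0.37,-0.83,0,0,0,0],[1,0.37,-0.83,0,0,0,0],[1,0.37,-0.83,0,0,0,0],[1,0.13,-0.39,0,0,0,0],[1,0,0,0,0,0,0],[1,0,0,0,0,0,0]]}}

```text
t: 16.48
ee_pos: [390.6, -244.2, 176.1]
orientation: [-0.001, -3.141, -0.001]
ft_force: [-0.1, 0.6, 0.4]
width: 87.7
grasp_force: 0.0
```

```bash
cat > disc.py <<'E'
from h import *
def disc(im,x,y,z,rr,tol=3):
    P=cloud(im).reshape(-1,3);P=P[~np.isnan(P[:,0])]
    t=P[(np.hypot(P[:,0]-x,P[:,1]-y)<rr)&(abs(P[:,2]-z)<tol)]
    (c,r)=cv2.minEnclosingCircle(t[:,:2].astype(np.float32))
    print("disc",len(t),"mean",t[:,:2].mean(0).round(1),"mec",np.round(c,1),round(r,1))
E
python3 - <<'E'
from disc import *
from w import meas
im=grab("wrist");save(im,"w4.png");print(get_obs()["ee_pos"].round(1))
disc(im,391.2,-244.8,78,34)
t=grab("top");disc(t,391.2,-244.8,78,34);meas(dict(lcup=(583.5,-119.3,106,36),scup=(574.5,170.8,86,30),ss=(574.5,170.8,33,50),ls=(583.5,-119,33,62)),t)
E
```

```text
[ 390.9 -244.   176.2]
disc 5796 mean [ 388.7 -244.7] mec [ 389.8 -244.6] 27.6
disc 103 mean [ 384.1 -260.9] mec [ 391.2 -255. ] 24.4
lcup 212 z 105.7 fit (array([ 582.9, -118.6,   29.8]), 1.3) mid [ 582.9 -118.2]
scup 169 z 85.4 fit (array([573.4, 171.8,  24.1]), 1.3) mid [574.1 172. ]
ss 541 z 32.2 fit (array([570.8, 167.5,  35.8]), 12.4) mid [573.7 171.9]
ls 901 z 31.9 fit (array([ 580. , -117.1,   46.1]), 17.3) mid [ 583.2 -118.9]
```

View pics/w4.png

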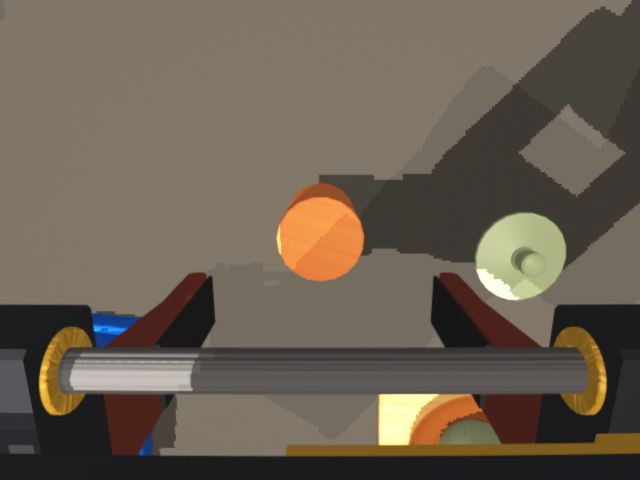

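The view shows the caddy at (320,238) between the fingers, the lid at (520,257), and the blue dispenser clear of the gripper at the lower left. Both cups measure within 1 mm of their saucer centres.

Call:
{"method": "step_arm", "body": {"plan": [[1,0.02,0,0.6,0,0,0],[1,0,0,0.9,0,0,0],[1,0,0,0.8,0,0,0],[1,0,0,0.4,0,0,0],[1,0,0,0.22,0,0,0],[1,0,0,0,0,0,0],[-1,0,0,0,0,0,0],[-1,0,0,0,0,0,0],[-1,0,0,0,0,0,0],[-1,0,0,0,0,0,0],[-1,0,0,0,0,0,0],[-1,0,0,0,0,0,0]]}}

```text
t: 18.08
ee_pos: [390.5, -245.1, 31.0]
orientation: [0.001, 3.141, -0.001]
ft_force: [-0.4, 0.8, 5.9]
width: 54.6
grasp_force: 30.0
```

Call:
{"method": "step_arm", "body": {"plan": [[-1,0,0,-0.4,0,0,0],[-1,0,0,-0.9,0,0,0],[-1,0,0,-0.9,0,0,0],[-1,0,0,-0.6,0,0,0],[-1,-0.2,0.3,0,0,0,0],[-1,-0.48,0.69,0,0,0,0],[-1,-0.48,0.69,0,0,0,0],[-1,-0.48,0.69,0,0,0,0],[-1,-0.48,0.69,0,0,0,0],[-1,-0.48,0.69,0,0,0,0],[-1,-0.48,0.69,0,0,0,0],[-1,-0.48,0.69,0,0,0,0],[-1,-0.21,0.29,0,0,0,0],[-1,0,0,0,0,0,0],[-1,0,0,0,0,0,0]]}}

```text
t: 19.95
ee_pos: [577.7, 25.1, 170.3]
orientation: [-0.002, -3.14, 0.001]
ft_force: [0.1, 0.4, -2.0]
width: 54.6
grasp_force: 30.0
```

```bash
python3 - <<'E'
from held import *
im=held(579,25.7,31,78,27.5)
E
```

```text
[577.8  25.  170.4] 54.912414681362264 near+r 576.8 far-r 577.0 mid 576.9
```

Call:
{"method": "step_arm", "body": {"plan": [[-1,0,0.01,0.4,0,0,0],[-1,0,0,0.7,0,0,0],[-1,0,0,0.6,0,0,0],[-1,0,0,0.4,0,0,0],[-1,0,0,0.15,0,0,0],[-1,0,0,0.05,0,0,0],[-1,0,0,0,0,0,0],[-1,0,0,0,0,0,0]]}}

```text
t: 21.0
ee_pos: [579.4, 26.6, 56.5]
orientation: [0.0, 3.14, 0.0]
ft_force: [0.4, -0.8, -2.5]
width: 54.9
grasp_force: 30.0
```

```bash
python3 - <<'E'
from held import *
im=held(579,25.7,31,78,27.5)
E
```

```text
[579.3  26.7  56.4] 54.84452528294696 near+r 578.3 far-r 578.5 mid 578.4
```

Call:
{"method": "step_arm", "body": {"plan": [[-1,-0.02,-0.02,0.04,0,0,0],[-1,0,0,0.04,0,0,0],[-1,0,0,0.02,0,0,0],[-1,0,0,0.02,0,0,0],[-1,0,0,0.02,0,0,0],[-1,0,0,0.01,0,0,0],[-1,0,0,0,0,0,0]]}}

```text
t: 21.92
ee_pos: [579.9, 25.5, 49.1]
orientation: [0.001, 3.141, -0.0]
ft_force: [-2.2, 0.1, 7.9]
width: 54.5
grasp_force: 30.0
```

Call:
{"method": "step_arm", "body": {"plan": [[1,0,0,0,0,0,0],[1,0,0,0,0,0,0],[1,0,0,0,0,0,0],[1,0,0,0,0,0,0],[1,0,0,-0.5,0,0,0],[1,0,0,-1,0,0,0],[1,0,0,-1,0,0,0],[1,0.3,-0.2,0,0,0,0],[1,0.65,-0.46,0,0,0,0],[1,0.65,-0.46,0,0,0,0],[1,0.65,-0.46,0,0,0,0],[1,0.65,-0.46,0,0,0,0],[1,0.29,-0.19,0,0,0,0],[1,0,0,0,0,0,0],[1,0,0,0,0,0,0]]}}

```text
t: 23.8
ee_pos: [421.3, -85.7, 173.2]
orientation: [0.001, 3.141, -0.0]
ft_force: [0.0, 0.8, 0.0]
width: 87.8
grasp_force: 0.0
```

```bash
python3 - <<'E'
from disc import *
from w import meas
im=grab("wrist");print(get_obs()["ee_pos"].round(1))
disc(im,420,-86,12,42,4);disc(im,420,-85.6,34,13,2.5)
t=grab("top");disc(t,579,25.7,96,34);meas(dict(pot=(690.5,28,88,45)),t)
s=grab("scene");disc(s,582,25,96,34);meas(dict(pot=(690.5,28,88,45)),s)
save(t,"t5.png")
E
```

```text
[421.4 -85.5 173.2]
disc 5374 mean [419.2 -86. ] mec [420.5 -86.1] 36.1
disc 492 mean [419.9 -86.1] mec [420.5 -85.8] 9.6
disc 589 mean [578.2  26.4] mec [578.1  26.4] 27.4
pot 236 z 87.5 fit (array([689.7,  28.7,  31.3]), 1.4) mid [689.8  28.4]
disc 492 mean [583.1  24.8] mec [581.5  25.8] 29.3
pot 324 z 88.1 fit (array([693.6,  27.2,  31.2]), 1.6) mid [693.1  27. ]
```

View pics/t5.png

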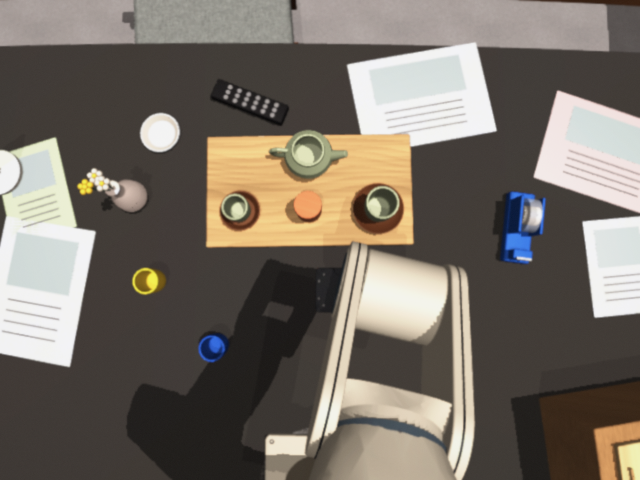

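Top view: the cups sit on their saucers at (236,208) and (382,204). The caddy is between them at (308,206) and measures at the midpoint to within 0.2 mm. Now the lid.

Call:
{"method": "step_arm", "body": {"plan": [[1,0.02,0,0.6,0,0,0],[1,0,0,0.9,0,0,0],[1,0,0,0.8,0,0,0],[1,0,0,0.4,0,0,0],[1,0,0,0.2,0,0,0],[1,0,0,0.1,0,0,0],[1,0,0,0,0,0,0],[1,0,0,0,0,0,0]]}}

```text
t: 24.95
ee_pos: [419.8, -86.0, 23.9]
orientation: [0.001, 3.14, -0.001]
ft_force: [-0.1, 0.1, -0.6]
width: 87.7
grasp_force: 0.0
```

Call:
{"method": "step_arm", "body": {"plan": [[1,-0.01,0,0.07,0,0,0],[1,0,0,0,0,0,0],[-1,0,0,0,0,0,0],[-1,0,0,0,0,0,0],[-1,0,0,0,0,0,0],[-1,0,0,0,0,0,0],[-1,0,0,0,0,0,0],[-1,0,0,0,0,0,0],[-1,0,0,0,0,0,0],[-1,0,0,0,0,0,0]]}}

```text
t: 26.2
ee_pos: [419.7, -85.9, 19.7]
orientation: [-0.001, -3.142, 0.0]
ft_force: [0.9, 0.5, 0.2]
width: 16.8
grasp_force: 30.0
```

Call:
{"method": "step_arm", "body": {"plan": [[-1,0,0,-0.2,0,0,0],[-1,0,0,-0.5,0,0,0],[-1,0,0,-0.9,0,0,0],[-1,0,0,-0.9,0,0,0],[-1,0,0,-0.4,0,0,0],[-1,0,0,0,0,0,0],[-1,0,0,0,0,0,0]]}}

```text
t: 27.08
ee_pos: [419.1, -85.7, 164.1]
orientation: [-0.001, -3.141, -0.0]
ft_force: [-0.9, -0.4, -0.8]
width: 16.8
grasp_force: 30.0
```

```bash
python3 - <<'E'
from disc import *
o=get_obs();print(o["ee_pos"],o["width"])
im=grab("wrist");save(im,"w6.png");disc(im,420,-86,o["ee_pos"][2]-19.7+12,42,4)
P=cloud(im).reshape(-1,3);P=P[~np.isnan(P[:,0])];z=o["ee_pos"][2]-19.7+12
t=P[(np.hypot(P[:,0]-420,P[:,1]+86)<42)&(np.hypot(P[:,0]-420,P[:,1]+86)>25)&(abs(P[:,2]-z)<10)]
c,*_=np.linalg.lstsq(np.c_[t[:,:2]-[420,-86],np.ones(len(t))],t[:,2],rcond=None);print("plane",c.round(3),z)
s=grab("scene");save(s,"s6.png")
I=cv2.resize(s["pixels"][100:280,200:440,::-1],None,fx=2.5,fy=2.5);cv2.imwrite("pics/s6c.png",I)
E
```

```text
[419.10010413 -85.68448666 164.14567794] 16.796321843408126
disc 9878 mean [403.8 -84.8] mec [419.4 -84.9] 35.9
plane [1.60000e-02 1.00000e-03 1.58249e+02] 156.4456779402825
```

View pics/s6c.png

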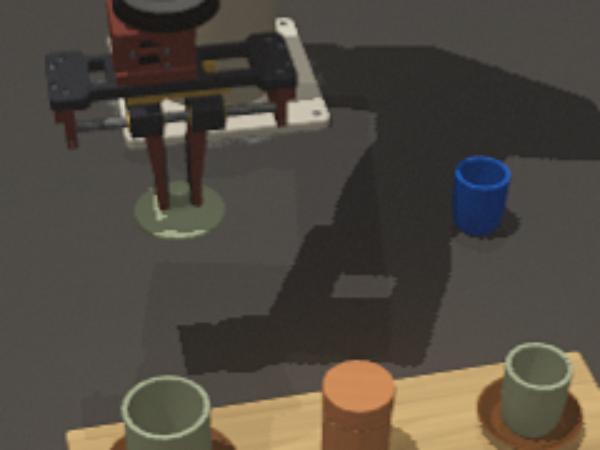

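View pics/w6.png

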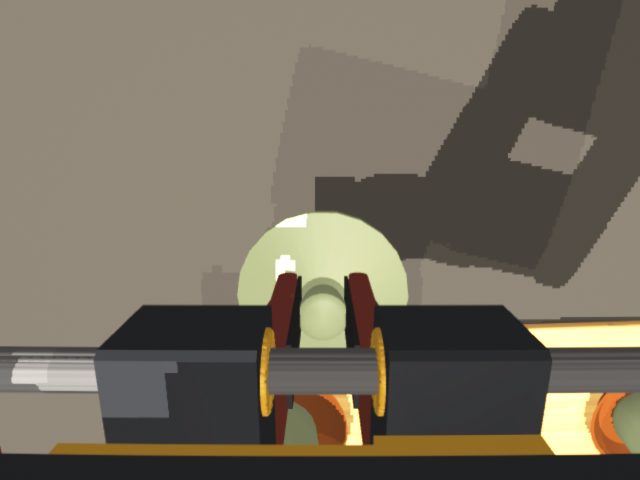

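The lid hangs level in the grip: in the wrist view the knob is between the pads at (322,317) and the disc is symmetric about it. The plane slope is 0.016.

Call:
{"method": "step_arm", "body": {"plan": [[-1,-0.4,0.17,0,0,0,0],[-1,-0.78,0.33,0,0,0,0],[-1,-0.78,0.33,0,0,0,0],[-1,-0.78,0.33,0,0,0,0],[-1,-0.78,0.33,0,0,0,0],[-1,-0.78,0.33,0,0,0,0],[-1,-0.78,0.33,0,0,0,0],[-1,-0.34,0.13,0,0,0,0],[-1,0,0,0,0,0,0],[-1,0,0,0,0,0,0]]}}

```text
t: 28.42
ee_pos: [690.1, 28.3, 163.6]
orientation: [-0.0, -3.14, 0.0]
ft_force: [-0.4, 0.6, -0.2]
width: 16.9
grasp_force: 30.0
```

```bash
python3 - <<'E'
from disc import *
from m import fit
o=get_obs();e=o["ee_pos"];print(e.round(1),o["width"])
im=grab("wrist");save(im,"w7.png");disc(im,e[0],e[1],e[2]-19.7+12,42,4)
P=cloud(im).reshape(-1,3);P=P[~np.isnan(P[:,0])]
t=P[(np.hypot(P[:,0]-690,P[:,1]-28)<60)&(P[:,2]>85)&(P[:,2]<91)]
print("rim",len(t),t.min(0),t.max(0)); 
if len(t)>30:print(fit(t,31))
t=P[(np.hypot(P[:,0]-690,P[:,1]-28)<60)&(abs(P[:,2]-52)<4)];print("body",len(t),fit(t) if len(t)>30 else 0)
E
```

```text
[690.1  28.3 163.6] 16.867594779392817
disc 9969 mean [674.8  29.2] mec [690.6  29.2] 36.0
rim 997 [656.94842117  -2.570686    85.00234483] [677.58128577  58.01663233  90.67068436]
(array([690. ,  28.1,  31. ]), 1.4)
body 209 (array([690.5,  28. ,  50.2]), 0.3)
```

View pics/w7.png

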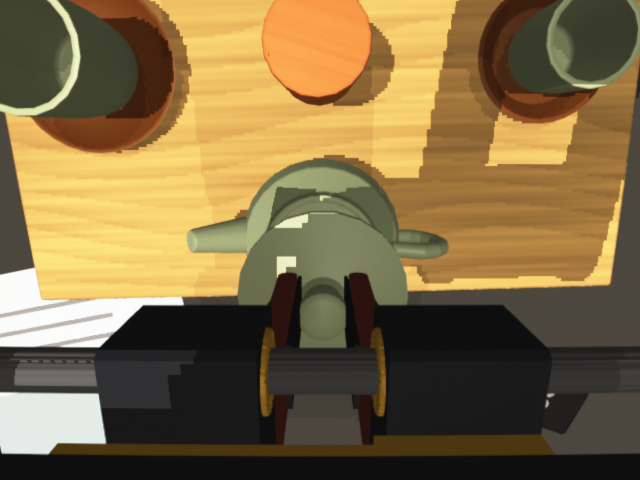

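The wrist view shows the lid at (323,300) above the pot, with the spout at (200,240) and the handle at (440,243). The lid's offset from the mouth is under 1 mm.

Call:
{"method": "step_arm", "body": {"plan": [[-1,0.01,-0.01,0.4,0,0,0],[-1,0,0,0.35,0,0,0],[-1,0,0,0.15,0,0,0],[-1,0,0,0.08,0,0,0],[-1,0,0,0,0,0,0],[-1,0,0,0,0,0,0]]}}

```text
t: 29.22
ee_pos: [690.7, 27.5, 116.2]
orientation: [0.001, 3.141, -0.0]
ft_force: [-0.4, -0.2, -0.6]
width: 16.8
grasp_force: 30.0
```

```bash
python3 - <<'E'
from disc import *
from m import fit
o=get_obs();e=o["ee_pos"];print(e.round(1),o["width"])
im=grab("wrist");disc(im,e[0],e[1],e[2]-19.7+12,42,4)
P=cloud(im).reshape(-1,3);P=P[~np.isnan(P[:,0])]
t=P[(np.hypot(P[:,0]-690,P[:,1]-28)<60)&(abs(P[:,2]-52)<4)];print("body",len(t),fit(t) if len(t)>30 else 0)
E
```

```text
[690.7  27.5 116.2] 16.77824956362714
disc 10016 mean [675.4  28.4] mec [691.2  28.4] 35.9
body 282 (array([690.6,  28. ,  50.4]), 0.2)
```

Call:
{"method": "step_arm", "body": {"plan": [[-1,0.01,0,0.08,0,0,0],[-1,0,0,0.08,0,0,0],[-1,0,0,0.06,0,0,0],[-1,0,0,0.04,0,0,0],[-1,0,0,0.02,0,0,0],[-1,0,0,0,0,0,0],[-1,0,0,0,0,0,0]]}}

```text
t: 30.15
ee_pos: [689.9, 27.6, 101.8]
orientation: [0.001, 3.141, 0.0]
ft_force: [-0.4, 0.8, -0.3]
width: 16.7
grasp_force: 30.0
```

Call:
{"method": "step_arm", "body": {"plan": [[-1,0,0,0.02,0,0,0],[-1,0,0,0.01,0,0,0],[-1,0,0,0.01,0,0,0],[-1,0,0,0,0,0,0]]}}

```text
t: 30.65
ee_pos: [689.8, 27.6, 99.7]
orientation: [0.001, 3.142, 0.0]
ft_force: [0.1, -0.8, -0.6]
width: 17.2
grasp_force: 30.0
```

Call:
{"method": "step_arm", "body": {"plan": [[-1,0,0,0.01,0,0,0],[-1,0,0,0.01,0,0,0],[-1,0,0,0,0,0,0]]}}

```text
t: 31.02
ee_pos: [689.9, 27.5, 99.5]
orientation: [0.001, 3.141, -0.0]
ft_force: [-3.1, -0.4, 6.5]
width: 16.6
grasp_force: 30.0
```

Call:
{"method": "step_arm", "body": {"plan": [[0,0,0,0,0,0,0],[0,0,0,0,0,0,0],[0,0,0,0,0,0,0],[0,0,0,0,0,0,0],[0,0,0,0,0,0,0],[0,0,0,-0.2,0,0,0],[0,0,0,-0.6,0,0,0],[0,0,0,-1,0,0,0],[0,0,0,-1,0,0,0],[0,0.7,0,0,0,0,0],[0,1,0,0,0,0,0],[0,1,0,0,0,0,0],[0,1,0,0,0,0,0],[0,1,0,0,0,0,0],[0,0.6,0,0,0,0,0],[0,0,0,0,0,0,0],[0,0,0,0,0,0,0]]}}

```text
t: 33.15
ee_pos: [426.3, 27.7, 239.6]
orientation: [0.001, 3.139, 0.0]
ft_force: [1.1, -1.3, -0.8]
width: 43.6
grasp_force: 0.0
```

```bash
python3 - <<'E'
from disc import *
from m import *
t=grab("top");s=grab("scene");save(s,"s8.png");save(t,"t8.png");print(get_obs()["ee_pos"].round(1),get_obs()["ft_force"].round(1))
for im in(t,s):
    disc(im,691,28,18+62+12,45,4);disc(im,691,28,18+62+33,15,3);disc(im,580,25.7,96,34)
    P=cloud(im).reshape(-1,3);q=P[(np.hypot(P[:,0]-691,P[:,1]-28)<35)];q=q[(abs(q[:,2]-93)<8)]
    print("lid tilt",np.linalg.lstsq(np.c_[q[:,:2]-[691,28],np.ones(len(q))],q[:,2],rcond=None)[0].round(3))
    b=P[(np.hypot(P[:,0]-691,P[:,1]-28)<60)&(abs(P[:,2]-75)<5)]
E
```

```text
[426.3  27.7 239.1] [ 0.3 -0.1 -1.1]
disc 839 mean [688.7  29.1] mec [689.9  29.3] 36.6
disc 65 mean [689.5  28.7] mec [690.7  29.1] 10.0
disc 587 mean [578.2  26.3] mec [578.1  26.5] 27.6
lid tilt [-5.0000e-03  6.0000e-03  9.3694e+01]
disc 814 mean [697.   26.5] mec [692.3  27.9] 37.5
disc 68 mean [694.2  27.4] mec [692.9  27.8] 10.0
disc 479 mean [583.1  25.1] mec [581.2  24.6] 28.6
lid tilt [ 6.0000e-03 -1.0000e-03  9.4362e+01]
```

View pics/s8.png

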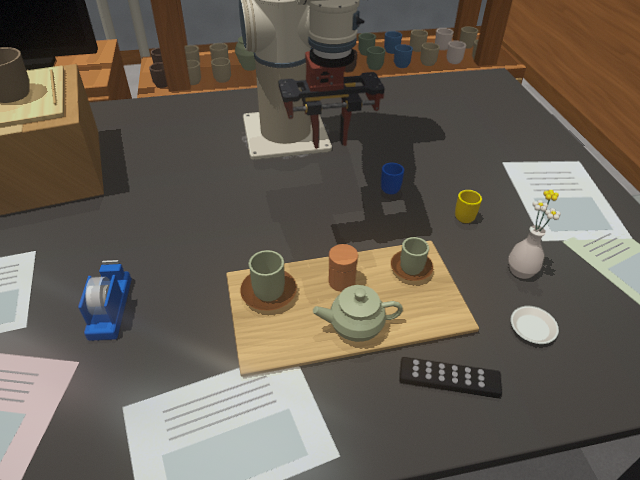

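View pics/t8.png

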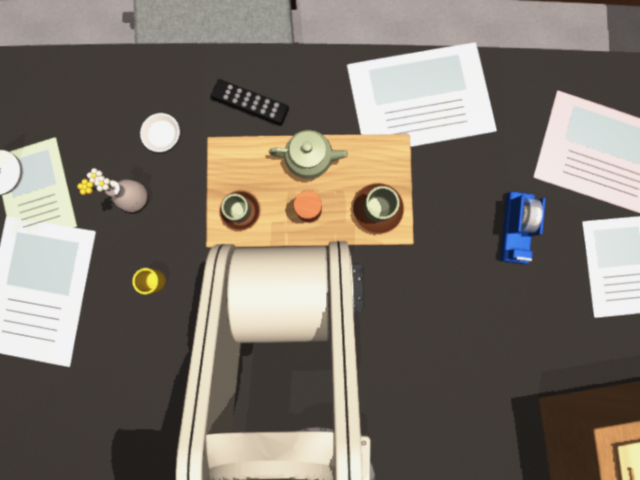

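The scene view shows everything in place: cups on their saucers at (267,280) and (413,258), caddy (343,268), and the lid level on the pot (359,300). The top view agrees, with the vase, dispenser and look-alikes where they were. Handing in.

```bash
python3 -c "
from workcell import ctrl
print(ctrl.close_job())"
```

```text
the job is handed in; nothing more can be done
None
```

The tea set is laid out as asked and the job is handed in at about 33 s: both cups, the caddy and the lid measured upright and within about 1 mm of their places, and the vase, dispenser and look-alikes were not touched.

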